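Take the wet tea pile apart onto the drying rack

ROBOT

A 7-joint arm with a two-finger parallel gripper is mounted at the origin on the work surface. World frame = base frame: x ahead of the robot, y to its left, z up, the work surface at z = 0. Lengths are in mm, angles in rad, forces in N, time in s.
With the tool pointing down it reaches from about 400 to 900 mm from the base axis. Payload 5.6 kg.
Tool frame: the origin (TCP) lies midway between the tips of the shut fingers; the grasp point (between the pads) lies 19 mm behind it; x points along the fingers, y is the direction in which the jaws open and shut, and the axes are right-handed (so a half turn about x gives the same grasp; the last joint's range is limited). The gripper opens to 92 mm and grips with 3 to 60 N. Pads are 20 mm wide; open, the fingers measure 128 mm over their backs; the gripper's body (75 mm by 189 mm) begins 69 mm behind the grasp point.
Start: joints at [1.209, 0.468, -0.012, 1.603, 0.006, 1.071, -0.056], TCP at [203.686, -617.269, 214.592] pointing down, gripper open.
Joint ranges: [-2.53, 2.53], [-0.31, 2.02], [-1.57, 1.55], [0.28, 2.44], [-1.29, 4.43], [0.15, 1.84], [-2.92, 2.92]. Speed limits (rad/s): [2.57, 2.57, 3.14, 3.14, 3.14, 3.14, 3.14].

INTERFACE

Orientations are given as a rotation vector (axis times angle).
In Python, from cell import robot, grip, kin, viewer gives the robot as it stands. Calls block until the motion is done:
- robot.movep(position, orientation): joint-space move of the TCP to a pose.
- robot.servo_line(position, feed=150, rotation=None): straight line of the TCP; rotation=None keeps the orientation; feed is the mean speed in mm/s.
- robot.goto_joints(angles): joint-space move.
- grip(opening, newtons=None): opening from 0.0 (shut) to 1.0 (fully open); newtons is the grip in N (None keeps the last); returns when the fingers have stopped.
- robot.hold(seconds).
- kin.ik(position, orientation): joint angles nearest the present ones, or None.
- robot.observe(): the state.
- viewer.read_camera(name): name is "scene" or "top"; returns the picture (480x640x3 uint8, red, green, blue); there is no depth.
- viewer.camera_info(name): a dict with "camera_matrix" (3x3 intrinsics, pixels), "k1" (the pictures are not rectified: a ray, as slopes to the right and down, at radius r is drawn at 1 + k1 r^2 times it, then the intrinsics apply), "R" (3x3) and "t" (3): a world point X has camera coordinates R X + t. Camera axes: x right, y down, z forward; pixel columns grow to the right and rows downward; lengths in mm; the calibration is good to about 2 mm. A picture is of the moment at which its call begins. camera_info takes no time and is no camera call.
A pose or a line that the arm cannot do raises robot.IKError and nothing moves.
- robot.job_done(): hands the job in, once; it reports no verdict.
Trained networks look in the newest picture that a camera, given by its name, has taken for a name from the list of things; names that differ only in an ending like _2 or _b are one class to them, and where a whole thing is asked for, a point or a joint stands for the part that bears it (a point fixed in the world has none). Each returns a list of dicts, best first, with "confidence" (0 to 1); they miss things now and then, are a little off and sometimes report something else, mostly with a low value. They report only what shows in the picture. A call takes as long as a camera call. They do not tell look-alikes from the thing itself.
- viewer.silhouettes(name, camera): "mask" (480x640 bool, what is visible of it).
- viewer.pinpoint(name, camera): "at" ([x, y, z] in mm, in the coordinates of the camera as it stood for that picture, good to about 4 mm: a listed point, or the origin of a listed thing).
The state is a dict: "t": time; "joints": joint angles; "joint_velocities": joint speeds; "joint_torque": joint torques, N m; "tcp_pos": TCP position; "tcp_rot": TCP orientation; "contact_force": force on the tool from outside, world axes, zero at the start; "wrist_torque": the same for the moment, N m; "grip_width": opening from 0.0 (shut) to 1.0 (fully open).
Only numpy, scipy, OpenCV 4.12 (cv2) and the standard library are available. Lean on these libraries where they do the work, as an engineer would, in place of code of your own. Each camera call takes 0.05 s, during which the arm holds its last target.

TASK

The rinsed tea things were left piled up wet in the bamboo tray. Take the pile apart and set each thing gently on its own green drying module on the steel shelf: the infuser ball, clip up, in the funnel cup, the small blue cup mouth down over the slim post, the large white cup mouth down over the thick post, and the clay lid, knob up, between the four lugs of the square cradle. Drop nothing, let each sit level and fully down, and leave the teapot and the milk jug where they stand.

Things in the scene. Friction and masses are not known exactly. Their poses are not given: they have to be found in the camera images.
- lid: Red-brown clay teapot lid under the pile, knob up, 104 mm across, 160 g. Origin: centre of its underside. Flange 72 mm across below, disc's top at 14 mm; knob with 16 mm neck, its head 26 mm across from 25 to 36 mm height (hidden under the large cup at first). Stands on the 8 mm floor of a fixed bamboo tray, nothing of which is over 31 mm high.
- cup_large: Large white cup, no handle, mouth down over the lid's knob, rim on the lid, 180 g. Origin: centre of the rim, its lowest plane; z up to the foot. Mouth 84 mm across (76 inside), body 48 mm high, 72 mm across at its top; above it a round foot 44 mm across from 48 to 60 mm height: take it there (hidden under the small cup at first). Inside 42 mm deep.
- cup_small: Small blue cup, no handle, mouth down over the large cup's foot, 100 g. Origin: centre of the rim, its lowest plane; z up to the foot. Mouth 62 mm across (54 inside), body 38 mm high, 52 mm across at its top; above it a round foot 34 mm across from 38 to 50 mm height: take it there. Inside 33 mm deep.
- infuser: Steel mesh infuser ball 44 mm across, 60 g, standing on the small cup's foot, top of the pile. Origin: centre of the underside of its little foot, 18 mm across; ball centre at 23 mm height. On top the spring clip, which stays shut: a block 12 mm thick along its y, 18 mm wide along its x, from 44 to 66 mm height: take it there.
- wide_post: Fixed green drying module; origin: centre of its underside, on the shelf deck 50 mm above the counter. Round base 108 mm across with radial ribs to 14 mm height and a thick middle post 56 mm across, top at 40 mm. Place of the large white cup: mouth down over the post, rim on the ribs (cup origin 14 mm above this one).
- slim_post: Fixed green drying module; origin: centre of its underside, on the shelf deck 50 mm above the counter. Round base 86 mm across with radial ribs to 14 mm height and a slim middle post 28 mm across, top at 36 mm. Place of the small blue cup: mouth down over the post, rim on the ribs (cup origin 14 mm above this one).
- lid_cradle: Fixed green drying module; origin: centre of its underside, on the shelf deck 50 mm above the counter. Square base 116 mm wide, ribs to 14 mm height, no post; four corner lugs, 30 mm high, around a circle 124 mm across. Place of the lid: knob up between the lugs, flange on the ribs (lid origin 14 mm above this one).
- ball_cup: Fixed green drying module; origin: centre of its underside, on the shelf deck 50 mm above the counter. Round base 72 mm across with a funnel like an egg cup, 36 mm high in all, mouth 51 mm wide inside, narrowing downwards. Place of the infuser ball: in the funnel, clip up (infuser origin 9 mm above this one).
- teapot: Bystander: open red-brown clay teapot, 152 mm across, 104 mm high; spout along its +y, handle along its -y, each reaching 125 mm from the axis. Origin: centre of its underside. Loose, 750 g, on the counter before the shelf, on the other side from the tray.
- jug: Bystander: small white milk jug, 60 mm across (handle to 50 mm from the axis), 70 mm high. Origin: centre of its underside. Loose, 150 g, on the counter between tray and teapot.
Not all that is in view belongs to the job. What is shaped like the infuser but pink is not meant. Leave any pink or yellow look-alike of the lid alone.

How it is judged (in metres and radians):
At the end, for the whole second after the job is handed in: Large cup within 14 mm of the wide post's axis, small cup within 16 mm of the slim post's, lid within 14 mm of the square cradle's centre: all level (0.09 rad) and down on the ribs (4 mm). Infuser within 10 mm of the funnel's axis, seated, clip up (0.45 rad). All released, at rest (horizontal distance between cup_large and wide_post below 0.014 m and z of cup_large in the frame of wide_post between 0.01 and 0.018 m and angle between each of cup_large, cup_small, lid's own z axis and vertical below 0.09 rad and linear speed of each of cup_large, cup_small, lid, infuser below 0.02 m/s and contact force between the fingers and cup_large below 0.05 N and horizontal distance between cup_small and slim_post below 0.016 m and z of cup_small in the frame of slim_post between 0.01 and 0.018 m and contact force between the fingers and cup_small below 0.05 N and horizontal distance between lid and lid_cradle below 0.014 m and z of lid in the frame of lid_cradle between 0.01 and 0.018 m and contact force between the fingers and lid below 0.05 N and horizontal distance between infuser and ball_cup below 0.01 m and z of infuser in the frame of ball_cup between 0.005 and 0.018 m and angle between infuser's own z axis and vertical below 0.45 rad and contact force between the fingers and infuser below 0.05 N); the robot touches nothing.
It fails at once if one of the four things is dropped or thrown (moves free of the fingers faster than 0.7 m/s, about 25 mm of fall) ((linear speed of lid above 0.7 m/s and contact force between the fingers and lid below 0.01 N) or (linear speed of cup_large above 0.7 m/s and contact force between the fingers and cup_large below 0.01 N) or (linear speed of cup_small above 0.7 m/s and contact force between the fingers and cup_small below 0.01 N) or (linear speed of infuser above 0.7 m/s and contact force between the fingers and infuser below 0.01 N)).
It fails at once if the teapot is shifted by more than 25 mm (distance of teapot from where it was at the start of the episode above 0.025 m).
It fails at once if the jug is shifted by more than 25 mm (distance of jug from where it was at the start of the episode above 0.025 m).
It also fails if it takes over 125 s, if anything falls off the work surface, if the arm or the gripper's body presses on something with over 40 N, if the wrist force passes 120 N, or if a joint passes its speed limit or range.

## Working session

There is one attempt and no reset: what is moved stays moved. The work goes in short steps, each a Python script; the robot and the scene stay as the last script left them, time stands still between calls to the robot, and variables do not carry over. Pictures are saved under pics/ and viewed, and the job is handed in when it is done.

```bash
ls; mkdir -p pics
cat > h.py <<'E'
import numpy as np, cv2
from cell import robot, grip, kin, viewer
from scipy.spatial.transform import Rotation as Rn
def snap(cam,fn):
    im=viewer.read_camera(cam); cv2.imwrite('pics/'+fn,im[:,:,::-1]); return im
def c2w(cam,p):
    i=viewer.camera_info(cam); R=np.array(i['R']); t=np.array(i['t']); return R.T@(np.array(p)-t)
def proj(cam,X):
    i=viewer.camera_info(cam); c=np.array(i['R'])@np.array(X)+np.array(i['t']); s=c[:2]/c[2]; s=s*(1+i['k1']*(s@s)); K=np.array(i['camera_matrix']); return K[:2,:2]@s+K[:2,2]
def ray(cam,uv,z):
    i=viewer.camera_info(cam); K=np.array(i['camera_matrix']); d=np.linalg.inv(K[:2,:2])@(np.array(uv,float)-K[:2,2]); s=d.copy()
    for _ in range(20): s=d/(1+i['k1']*(s@s))
    R=np.array(i['R']); o=-R.T@np.array(i['t']); v=R.T@np.array([s[0],s[1],1]); return o+v*(z-o[2])/v[2]
E
python3 - <<'E'
from h import *
print(robot.observe())
for c in ['scene','top']:
    i=viewer.camera_info(c); print(c,i, c2w(c,[0,0,0]))
    snap(c,c+'0.png')
    for n in ['lid','cup_large','cup_small','infuser','wide_post','slim_post','lid_cradle','ball_cup','teapot','jug']:
        for d in viewer.pinpoint(n,c):
            w=c2w(c,d['at']); print(c,n,round(d['confidence'],2),w.round(0),proj(c,w).round(0))
E
```

```text
pics
{'t': 0.0, 'joints': array([ 1.20901734,  0.46838955, -0.01160819,  1.60360992,  0.00601884,
        1.07136588, -0.05627815]), 'joint_velocities': array([ 0.00048255,  0.00024613, -0.00024429, -0.00268377,  0.00049997,
       -0.00021327,  0.00016911]), 'joint_torque': array([ 3.39153303e-04, -5.20565772e+01, -1.20739464e-02, -2.43747872e+01,
       -5.65016409e-02,  1.72640855e-02,  1.48974482e-04]), 'tcp_pos': array([ 203.46817186, -616.7342204 ,  213.63798217]), 'tcp_rot': array([ 2.0494915 ,  0.33125463, -2.0503412 ]), 'contact_force': array([-0.32769052, -0.27854773, -0.07722666]), 'wrist_torque': array([0.00073172, 0.01459477, 0.01448004]), 'grip_width': 1.0001890787279757}
scene {'camera_matrix': array([[482.93703272,   0.        , 324.71264222],
       [  0.        , 482.93703272, 240.40246933],
       [  0.        ,   0.        ,   1.        ]]), 'k1': -0.08930877266767207, 'R': array([[-0.86870703,  0.49530177,  0.00492516],
       [ 0.26870434,  0.47958549, -0.83534169],
       [-0.41610825, -0.72434379, -0.54970902]]), 't': array([ 450.05387474, -109.95635462, 1528.
[... 1130 characters left out ...]
90.14895706]
top lid 0.86 [265. 482.   1.] [178. 338.]
top lid 0.86 [821. 207.  -1.] [276. 150.]
top lid 0.74 [398. 302.  11.] [240. 292.]
top cup_large 0.83 [398. 300.  27.] [241. 292.]
top cup_small 0.48 [401. 298.  72.] [239. 291.]
top infuser 0.74 [401. 301. 125.] [236. 290.]
top infuser 0.74 [269. 228.   5.] [266. 338.]
top infuser 0.59 [266. 335.  -1.] [229. 338.]
top wide_post 0.62 [584. -90.  50.] [378. 228.]
top slim_post 0.68 [397. 297.  26.] [241. 292.]
top slim_post 0.57 [619. 115.  52.] [306. 215.]
top lid_cradle 0.63 [ 612. -306.   48.] [453. 219.]
top ball_cup 0.8 [607. 313.  51.] [236. 218.]
top teapot 0.15 [396. 299.  28.] [241. 293.]
top jug 0.9 [452.  11.   2.] [342. 275.]
```

View pics/scene0.png

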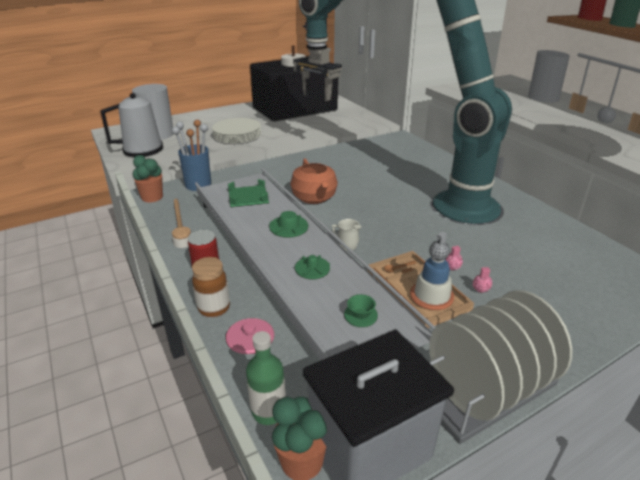

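View pics/top0.png

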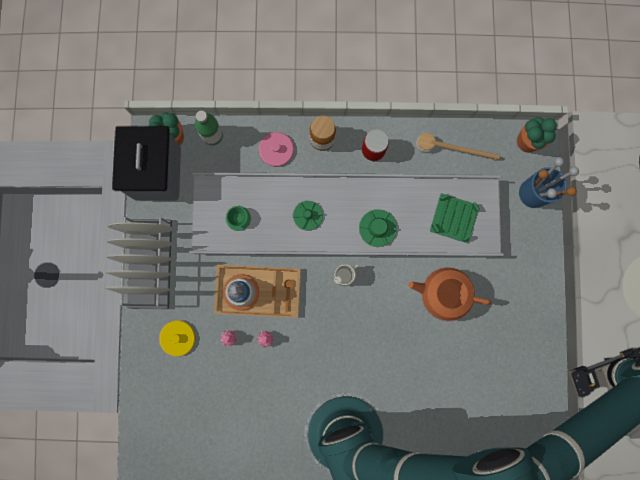

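```bash
python3 -c "
import cv2
a=cv2.imread('pics/scene0.png')[215:345,370:520]; b=cv2.imread('pics/top0.png')[225:365,165:315]
a=cv2.resize(a,(400,347),interpolation=3);b=cv2.resize(b,(372,347),interpolation=3)
cv2.imwrite('pics/crop0.png',cv2.hconcat([a,b]))"
```

```text
(no output)
```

View pics/crop0.png

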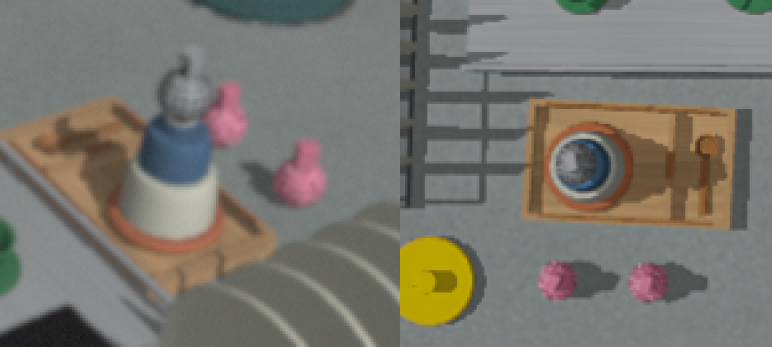

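The steel infuser tops the pile at top (236,290). The two pink ones at (229,338) and (266,338) are look-alikes. The clay lid is the one under the pile at (240,292); yellow (178,338) and pink (276,150) are decoys. Next I need the clip's yaw.

```bash
cat > yaw.py <<'E'
from h import *
import sys
tag=sys.argv[1]
ims=[]
T=[np.mean([viewer.read_camera('top').astype(float) for _ in range(4)],0)]
S=[np.mean([viewer.read_camera('scene').astype(float) for _ in range(4)],0)]
X=np.array([398.5,300,175])
for c,im in(('top',T[0]),('scene',S[0])):
    u,v=proj(c,X); print(c,u,v)
    M=np.float32([[14,0,200-14*u],[0,14,200-14*v]])
    ims.append(cv2.warpAffine(im.clip(0,255).astype(np.uint8),M,(400,400),flags=cv2.INTER_CUBIC)[:,:,::-1])
cv2.imwrite('pics/yaw%s.png'%tag,cv2.hconcat(ims))
E
python3 yaw.py 0
```

```text
top 233.74369175388006 290.1326290519511
scene 440.74950084795745 238.02663099518253
```

View pics/yaw0.png

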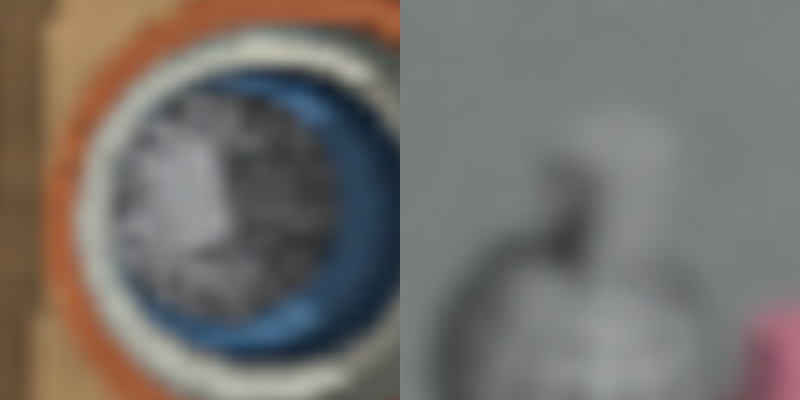

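```bash
cat > ov.py <<'E'
from h import *
a=cv2.imread('pics/yaw0.png')
out=[]
for yaw in (5,13,22):
  b=a.copy()
  for k,c in enumerate(('top','scene')):
    u0=proj(c,[398.5,300,175])
    th=np.radians(yaw);R=np.array([[np.cos(th),-np.sin(th)],[np.sin(th),np.cos(th)]])
    for z in ((186,) if k==0 else (164,186)):
      P=[]
      for x,y in((9,6),(-9,6),(-9,-6),(9,-6)):
        q=np.array([399,300.5])+R@[x,y]; P.append((proj(c,[*q,z])-u0)*14+200+[400*k,0])
      cv2.polylines(b,[np.int32(P)],True,(0,255,0) if z==186 else (0,255,255),1)
  out.append(cv2.resize(b,(400,200)) if 0 else b[60:320])
im=cv2.vconcat(out); cv2.imwrite('pics/ov0.png',cv2.resize(im,(615,600)))
E
python3 ov.py
```

```text
(no output)
```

View pics/ov0.png

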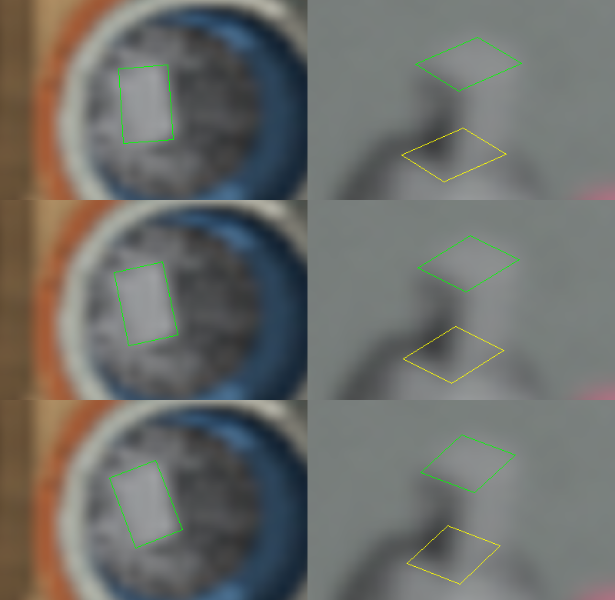

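Run:
```python
from h import *
# IK feasibility: tool down with yaw of jaw axis
def down(yj):  # jaw direction angle
    x=np.array([0,0,-1.]); y=np.array([np.cos(yj),np.sin(yj),0]); return Rn.from_matrix(np.c_[x,y,np.cross(x,y)]).as_rotvec()
o=robot.observe(); print(Rn.from_rotvec(o['tcp_rot']).as_matrix().round(2))
for n,p in dict(pile=(399,300,260),low=(399,300,25),bc=(608,312,200),sp=(619,115,200),wp=(584,-90,200),lc=(611,-306,200)).items():
    for d in range(-180,180,30):
        q=kin.ik(np.array(p,float),down(np.radians(d)))
        print(n,d,None if q is None else np.array(q).round(2))
```

```text
[[-0.    0.31 -0.95]
 [-0.   -0.95 -0.31]
 [-1.    0.    0.  ]]
pile -180 [ 0.3   0.48 -1.3   1.86  0.5   1.19  1.98]
pile -150 [ 0.3   0.48 -1.3   1.86  0.5   1.19  2.51]
pile -120 [-1.29  0.17  0.66  1.95 -0.12  1.06 -2.68]
pile -90 [-0.9   0.16  0.21  1.93 -0.04  1.06 -2.24]
pile -60 [-0.5   0.18 -0.23  1.9   0.05  1.07 -1.8 ]
pile -30 [-0.12  0.24 -0.67  1.88  0.17  1.08 -1.39]
pile 0 [ 0.19  0.36 -1.09  1.86  0.36  1.13 -1.03]
pile 30 [ 0.19  0.36 -1.09  1.86  0.36  1.13 -0.51]
pile 60 [ 0.19  0.36 -1.09  1.86  0.36  1.13  0.02]
pile 90 [ 0.19  0.36 -1.09  1.86  0.36  1.13  0.54]
pile 120 [ 0.19  0.36 -1.09  1.86  0.36  1.13  1.06]
pile 150 [ 0.3   0.48 -1.3   1.86  0.5   1.19  1.46]
low -180 [-1.55  0.87  1.15  2.14 -1.08  0.91 -2.88]
low -150 [ 0.22  1.1  -1.34  2.03  1.23  1.17  1.98]
low -120 [-1.06  0.54  0.43  2.11 -0.41  0.57 -2.43]
low -90 [-0.21  0.61 -0.62  2.06  0.58  0.65 -2.79]
low -60 [-0.11  0.66 -0.76  2.05  0.71  0.71 -2.37]
low -30 [-0.21  0.61 -0.62  2.06  0.58  0.65 -1.75]
low 0 [-0.09  0.68 -0.78  2.05  0.74  0.72 -1.35]
low 30 [-0.01  0.73 -0.89  2.05  0.83
[... 1959 characters left out ...]
95  0.82 -1.32  1.71  0.83  1.29  1.54]
wp 150 [ 0.95  0.82 -1.32  1.71  0.83  1.29  2.06]
lc -180 [ 0.27  0.54  0.21  1.54 -0.12  1.08 -2.63]
lc -150 [ 0.34  0.54  0.11  1.53 -0.06  1.08 -2.16]
lc -120 [ 0.42  0.54 -0.    1.53  0.    1.08 -1.68]
lc -90 [ 0.49  0.54 -0.1   1.52  0.06  1.08 -1.2 ]
lc -60 [ 0.54  0.55 -0.18  1.52  0.1   1.09 -0.71]
lc -30 [ 0.61  0.56 -0.28  1.51  0.17  1.09 -0.23]
lc 0 [ 0.68  0.58 -0.39  1.51  0.23  1.11  0.24]
lc 30 [ 0.75  0.6  -0.5   1.5   0.3   1.12  0.72]
lc 60 [ 0.8   0.62 -0.58  1.5   0.36  1.14  1.2 ]
lc 90 [ 0.86  0.64 -0.67  1.49  0.42  1.15  1.68]
lc 120 [ 1.14  0.97 -1.33  1.47  0.94  1.43  1.88]
lc 150 [ 1.14  0.97 -1.33  1.47  0.94  1.43  2.4 ]
```

Top crop confirms it: the clip's light top face spans about (150–230, 145–245) in the zoom, and yaw ≈13° fits best (middle row). Heights agree with the stack (infuser origin 120). Grasping the infuser now.

```bash
cat >> h.py <<'E'
def down(deg):
    yj=np.radians(deg)
    x=np.array([0,0,-1.]); y=np.array([np.cos(yj),np.sin(yj),0]); return Rn.from_matrix(np.c_[x,y,np.cross(x,y)]).as_rotvec()
def st(msg=''):
    o=robot.observe(); print(msg,'t%.1f'%o['t'],o['tcp_pos'].round(1),'F',o['contact_force'].round(2),'w%.3f'%o['grip_width'],'=%.1fmm'%(o['grip_width']*92)); return o
E
python3 - <<'E'
from h import *
p,q=robot.observe()['tcp_pos'],robot.observe()['tcp_rot']
robot.servo_line(np.array([p[0],p[1],330.]),feed=200); st('up')
robot.movep(np.array([399,300.,330]),down(-77)); st('over')
grip(0.5,15); st()
robot.servo_line(np.array([399,300.5,215.]),feed=150); st()
snap('scene','s1.png'); im=snap('top','t1.png')
for c in('scene','top'):
  for n in['wide_post','slim_post','ball_cup','infuser']:
    for d in viewer.pinpoint(n,c):
        w=c2w(c,d['at']); print(c,n,round(d['confidence'],2),w.round(0),proj(c,w).round(0))
st()
E
python3 -c "
import cv2
a=cv2.imread('pics/s1.png');cv2.imwrite('pics/s1c.png',cv2.resize(a[150:330,340:560],(800,655))[:600])"
```

```text
up t2.2 [ 203.5 -616.7  328.7] F [-0.36 -1.06 -0.04] w1.002 =92.2mm
over t5.5 [399.5 299.4 330. ] F [-0.15 -0.13 -1.21] w0.999 =91.9mm
 t6.3 [399. 300. 330.] F [-0.33  0.46 -0.2 ] w0.499 =45.9mm
 t7.2 [399.5 300.9 215.7] F [ 0.52 -0.61  0.01] w0.498 =45.8mm
scene wide_post 0.81 [579. -86.  52.] [290. 226.]
scene slim_post 0.86 [617. 115.  53.] [313. 268.]
scene slim_post 0.6 [395. 302. 119.] [439. 259.]
scene ball_cup 0.71 [608. 311.  52.] [361. 315.]
scene infuser 0.9 [263. 330.  -0.] [481. 289.]
scene infuser 0.65 [268. 230.  -1.] [452. 269.]
scene infuser 0.63 [396. 302. 120.] [439. 259.]
top wide_post 0.83 [584. -85.  54.] [376. 227.]
top slim_post 0.8 [619. 113.  53.] [307. 214.]
top slim_post 0.37 [451.   7.   0.] [343. 275.]
top ball_cup 0.6 [609. 314.  52.] [236. 217.]
 t7.7 [399.1 300.5 215.1] F [-0.33  0.24  0.13] w0.501 =46.1mm
```

View pics/s1c.png

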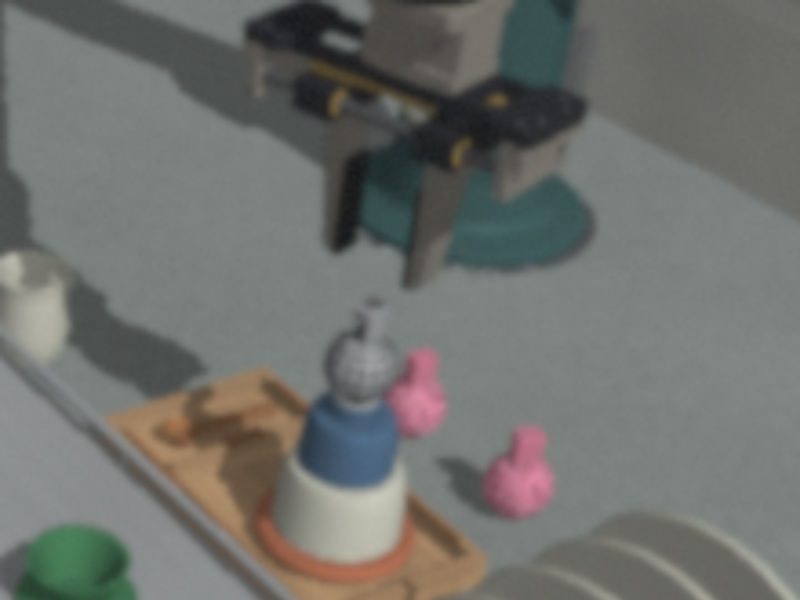

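Fingers (crop ~(345,240) and (415,280)) straddle the clip (375,315). Modules are consistent at ball_cup (608,312), slim (618.5,114.5) and wide (583,-87).

Run:
```python
from h import *
robot.servo_line(np.array([398,300.5,168.5]),feed=80); st('low')
grip(0.0,12); st('gripped'); 
robot.servo_line(np.array([398,300.5,190]),feed=80); st('lift')
im=snap('scene','s2.png')
u,v=proj('scene',[398,300,150]).astype(int); cv2.imwrite('pics/s2c.png',cv2.resize(im[v-60:v+70,u-80:u+80,::-1],(720,585)))
```

```text
low t8.5 [398.2 300.7 168.7] F [ 1.81 -0.34 -0.44] w0.501 =46.1mm
gripped t9.1 [398.1 300.6 168.6] F [-0.23  0.38  1.49] w0.128 =11.7mm
lift t9.5 [398.1 300.6 190.2] F [-0.81 -0.11 -0.32] w0.130 =12.0mm
```

View pics/s2c.png

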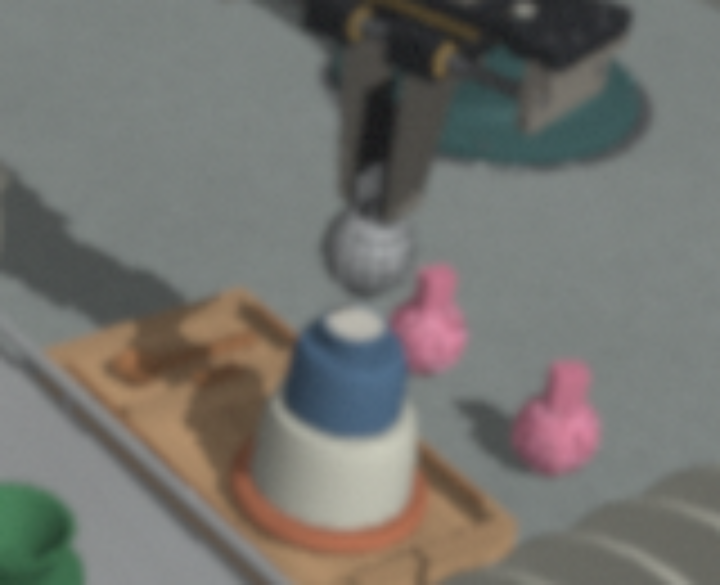

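```bash
cat >> h.py <<'E'
def fz(n=5):
    v=[]
    for _ in range(n): robot.hold(0.03); v.append(robot.observe()['contact_force'][2])
    return np.median(v)
def touch(xy,z0,zmin,thr=2.5,step=1.0):
    b=fz(); z=z0
    while z>zmin:
        z-=step; robot.servo_line(np.array([*xy,z]),feed=30)
        f=fz(3)
        if f-b>thr: print('contact at',z,'dF',f-b); return z
    print('no contact by',z,'dF',f-b); return z
E
python3 - <<'E'
from h import *
robot.servo_line(np.array([398,300.5,205]),feed=150)
robot.servo_line(np.array([609.5,311.5,205]),feed=200); st()
im=snap('scene','s3.png'); snap('top','t3.png')
for c in('scene','top'):
  for n in['infuser','ball_cup']:
    for d in viewer.pinpoint(n,c):
        w=c2w(c,d['at']); print(c,n,round(d['confidence'],2),w.round(0))
robot.servo_line(np.array([609.5,311.5,112]),feed=120); st()
z=touch((609.5,311.5),112,107); st()
snap('scene','s4.png')
u,v=proj('scene',[608,312,100]).astype(int); im=snap('scene','s4.png'); cv2.imwrite('pics/s4c.png',cv2.resize(im[v-60:v+70,u-80:u+80,::-1],(720,585)))
E
```

```text
t11.0 [608.6 311.7 204.7] F [-0.46  0.9  -0.6 ] w0.131 =12.0mm
scene infuser 0.83 [607. 312. 154.]
scene infuser 0.82 [268. 231.  -1.]
scene infuser 0.79 [269. 329.  -3.]
scene ball_cup 0.56 [609. 312.  50.]
top infuser 0.57 [268. 331.  -1.]
top ball_cup 0.4 [608. 312.  48.]
 t12.2 [609.4 311.2 112.3] F [-2.11 -1.96 -0.79] w0.128 =11.8mm
contact at 111.0 dF 5.149515493066952
 t12.7 [609.7 311.3 112.4] F [-4.26 -3.38  5.31] w0.132 =12.1mm
```

View pics/s4c.png

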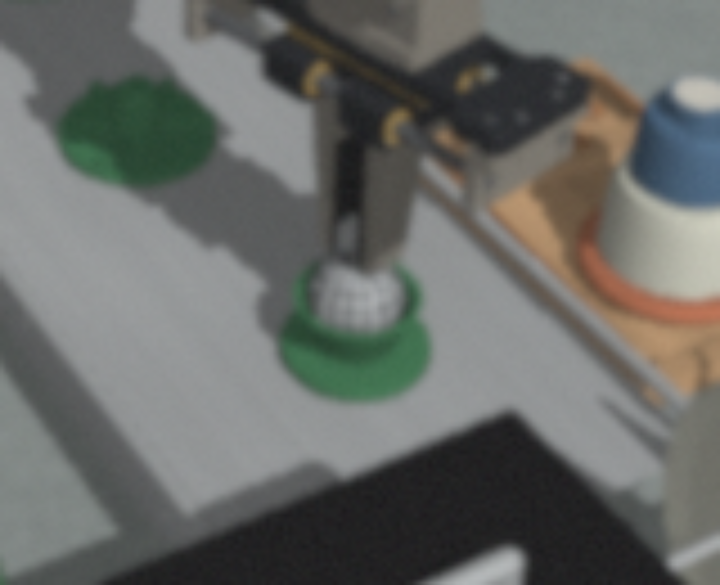

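Ball is in the funnel mouth (355,300 in crop) but touching the +x/+y wall (force toward -x,-y). I'll shift a little that way.

Run:
```python
from h import *
robot.servo_line(np.array([609.5,311.5,113]),feed=40)
robot.servo_line(np.array([607,309.5,113]),feed=40); print(fz()); st()
z=113
xy=np.array([607.,309.5])
while z>107.5:
    z-=1; robot.servo_line(np.array([*xy,z]),feed=30)
    F=[]
    for _ in range(4): robot.hold(0.03); F.append(robot.observe()['contact_force'])
    F=np.median(F,0); print(z,F.round(1))
    if F[2]>4: break
    if np.hypot(*F[:2])>1.5: xy=xy+0.4*F[:2].clip(-2.5,2.5)
print(xy); st()
```

```text
-0.5209339505449249
 t13.5 [607.1 309.8 112.8] F [-0.32 -0.19 -0.52] w0.132 =12.1mm
112 [-0.1 -0.4 -0.8]
111 [ 0.1  0.1 -0.6]
110 [-0.2 -0.1 -1. ]
109 [ 0.1 -0.2 -0.7]
108 [ 0.2 -0.2 -0.2]
107 [ 0.3 -0.9  1.3]
[607.  309.5]
 t15.8 [607.2 309.3 107.1] F [ 0.45 -1.42  1.13] w0.126 =11.6mm
```

```bash
cat > loc.py <<'E'
from h import *
import sys
def loc(names,tag,X):
  r={}
  for c in('scene','top'):
    im=snap(c,tag+c+'.png')
    for n in names:
      for d in viewer.pinpoint(n,c):
        w=c2w(c,d['at']); print(c,n,round(d['confidence'],2),w.round(1))
    u,v=proj(c,X).astype(int); 
    cv2.imwrite('pics/%s_%s_c.png'%(tag,c),cv2.resize(im[max(0,v-50):v+50,u-65:u+65,::-1],(390,300)))
  cv2.imwrite('pics/%s_c.png'%tag,cv2.hconcat([cv2.imread('pics/%s_%s_c.png'%(tag,c)) for c in('scene','top')]))
E
python3 - <<'E'
from h import *
grip(0.28,12); st('rel')
robot.servo_line(np.array([607,309.5,200]),feed=150); st()
grip(0.75,12)
robot.movep(np.array([530,200,230.]),down(-77)); st()
from loc import loc
loc(['infuser','ball_cup','cup_small','slim_post','wide_post'],'a5',[607,310,90])
E
```

```text
rel t16.2 [606.9 309.6 106.9] F [-0.75  0.21 -0.43] w0.281 =25.9mm
 t17.0 [606.4 309.2 199.1] F [-0.76 -0.01 -0.15] w0.281 =25.8mm
 t18.3 [530.3 200.2 230.7] F [ 0.36  0.67 -0.07] w0.754 =69.4mm
scene infuser 0.93 [605.4 310.9  57.8]
scene infuser 0.8 [266.4 229.2   2.1]
scene infuser 0.59 [267.3 329.5  -2.3]
scene ball_cup 0.85 [607.5 308.   50.4]
scene ball_cup 0.69 [398.1 300.   71.3]
scene cup_small 0.87 [396.6 300.4  74.7]
scene slim_post 0.94 [620.  116.   51.8]
scene wide_post 0.69 [581.6 -88.   52.2]
top infuser 0.62 [266.1 331.8  -1.7]
top infuser 0.58 [607.9 309.7  62.1]
top infuser 0.47 [267.7 230.3   3.3]
top ball_cup 0.52 [610.7 310.3  46.7]
top cup_small 0.61 [400.6 297.6  70.8]
top slim_post 0.94 [619.3 110.5  51.6]
top wide_post 0.96 [582.5 -84.5  51.9]
```

View pics/a5_c.png

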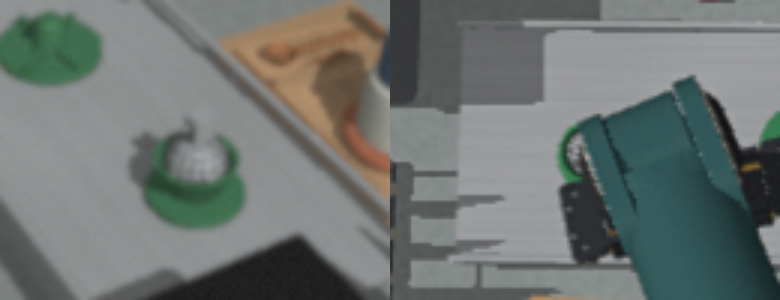

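View pics/a5top.png

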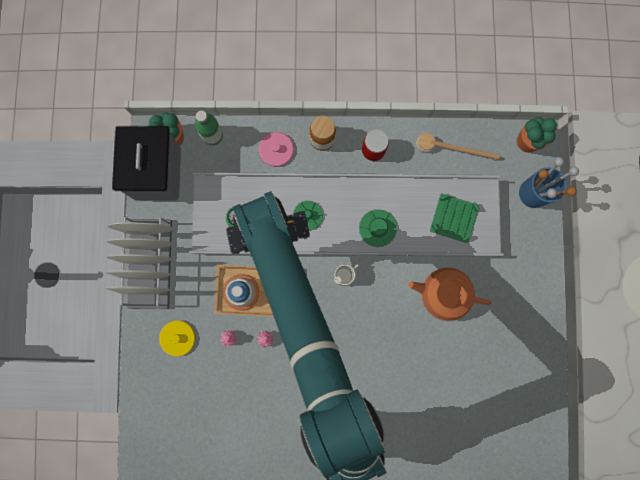

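Infuser sits upright in the funnel (crop (195,155)). Now the small cup: I'll measure its foot disc by centroid.

Run:
```python
from h import *
for c in('top','scene'):
    im=cv2.imread('pics/a5%s.png'%c).astype(int)
    u,v=proj(c,[398.5,299,120]); print(c,u,v)
    ui,vi=int(u),int(v)
    s=im[vi-12:vi+13,ui-14:ui+15]; m=(s.min(2)>150)&(s.max(2)-s.min(2)<45)
    n,l,stt,cen=cv2.connectedComponentsWithStats(m.astype(np.uint8))
    for k in range(1,n):
        uv=cen[k]+[ui-14,vi-12]
        if stt[k,4]>10: print(stt[k],uv,ray(c,uv,120).round(1))
```

```text
top 236.7366007467736 290.8541767028982
[ 4  1 20 24 62] [232.09677419 288.22580645] [405.5 311.7 120. ]
[10  8 10 11 81] [236.45679012 290.85185185] [398.5 299.8 120. ]
scene 437.10457738480176 258.3263142408236
[ 9  9 12  7 63] [437.47619048 258.04761905] [397.  298.6 120. ]
```

Run:
```python
from h import *
robot.movep(np.array([398,299.3,190.]),down(-77)); st()
robot.servo_line(np.array([398,299.3,111.]),feed=100); st('low'); print(fz())
grip(0.0,15); st('grip')
robot.servo_line(np.array([398,299.3,135]),feed=80); st('lift'); print(fz())
from loc import loc
loc(['cup_small'],'a6',[398,300,90])
```

```text
t19.7 [399.6 298.8 190.6] F [ 0.56 -0.15  0.28] w0.751 =69.1mm
low t20.6 [398.5 299.5 111.5] F [-0.29  0.64  0.63] w0.752 =69.2mm
-0.21315749993166694
grip t21.4 [398.  299.3 111. ] F [-1.36  0.87  0.32] w0.360 =33.1mm
lift t21.8 [398.1 299.4 135.3] F [-0.43  0.2  -1.75] w0.364 =33.4mm
-1.2614870380965248
scene cup_small 0.7 [396.4 298.3  96.7]
top cup_small 0.56 [ 400.2 -286.3    3.5]
```

View pics/a6_c.png

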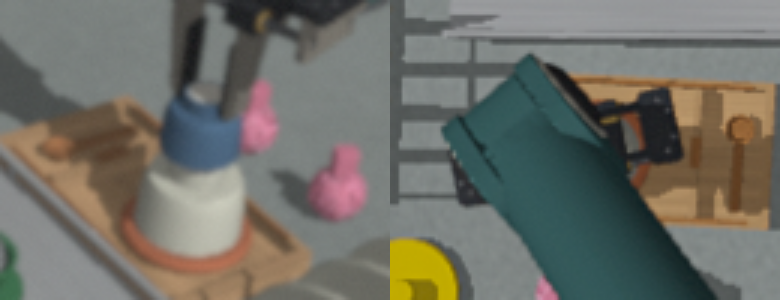

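Cup lifted level, with the large cup left behind. Carrying it to the slim post.

Run:
```python
from h import *
robot.servo_line(np.array([398,299.3,185]),feed=150)
X=np.array([619.,114.])
robot.servo_line(np.array([*X,185]),feed=250); st()
from loc import loc
loc(['cup_small','slim_post'],'a7',[619,114,100])
robot.servo_line(np.array([*X,133.]),feed=120)
b=fz();z=133
robot.servo_line(np.array([*X,110.]),feed=50); o=st('110'); 
z=touch(X,110,103.5); st()
loc(['cup_small'],'a8',[619,114,90])
```

```text
t24.0 [617.9 115.6 184.7] F [ 0.08 -0.15 -0.89] w0.361 =33.2mm
scene cup_small 0.61 [619.1 113.1 146.7]
scene cup_small 0.34 [400.9 299.7   9.1]
scene slim_post 0.98 [617.5 114.4  51.2]
110 t25.6 [619.  114.  109.7] F [ 0.52 -0.25 -0.75] w0.359 =33.0mm
contact at 104.0 dF 5.938005722022508
 t27.9 [619.3 114.1 104.6] F [-2.06  0.    4.85] w0.365 =33.6mm
scene cup_small 0.88 [618.6 114.1  71.3]
```

View pics/a7_c.png

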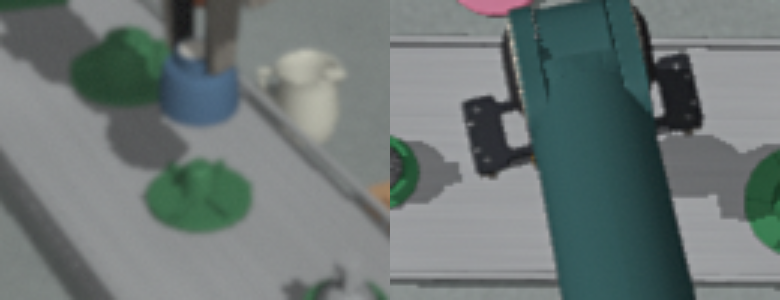

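View pics/a8_c.png

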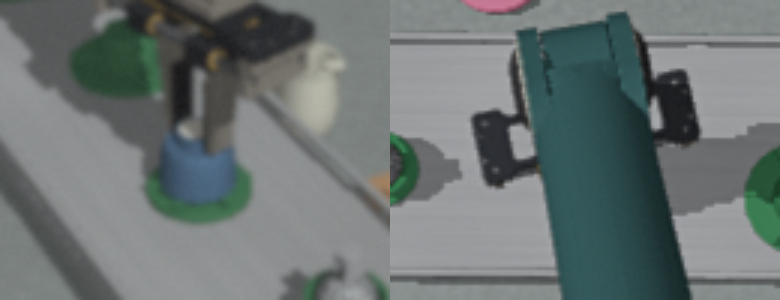

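Contact came at the height expected (105), and the cup is over the post, on the ribs. Releasing and looking at the large cup.

Run:
```python
from h import *
X=[619.,114.]
robot.servo_line(np.array([*X,105]),feed=30)
grip(0.65,15); st()
robot.servo_line(np.array([*X,190]),feed=150); grip(0.85,15)
robot.movep(np.array([540,170,230.]),down(-77)); st()
from loc import loc
loc(['cup_small','cup_large','lid'],'a9',[398,300,70])
u,v=proj('scene',[619,114,80]).astype(int); cv2.imwrite('pics/a9d.png',cv2.resize(cv2.imread('pics/a9scene.png')[v-45:v+45,u-60:u+60],(600,450)))
for c in('top','scene'):
    im=cv2.imread('pics/a9%s.png'%c).astype(int)
    u,v=proj(c,[398,299.5,82]); print(c,u,v)
```

```text
t28.9 [619. 114. 105.] F [-0.4  -0.04  0.06] w0.650 =59.8mm
 t30.6 [539.8 170.6 230.8] F [-0.04  0.12 -0.57] w0.851 =78.3mm
scene cup_small 0.73 [621.7 116.   68.3]
scene cup_large 0.93 [401.3 302.4  23.3]
scene cup_large 0.23 [398.7 300.1  11.7]
scene lid 0.82 [819.8 208.2   2.5]
scene lid 0.68 [395.6 297.1  11.6]
top cup_small 0.53 [620.3 113.2  66.2]
top cup_small 0.48 [393.6 300.1  25.3]
top cup_large 0.9 [398.8 301.8  25.8]
top lid 0.77 [261.9 485.5   2. ]
top lid 0.58 [821.2 208.6   1.2]
top 238.25826669047376 291.5027314660797
scene 435.1924857742448 271.891438016986
```

View pics/a9_c.png

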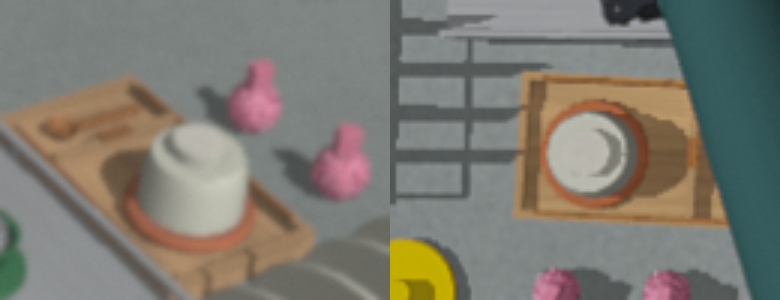

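View pics/a9d.png

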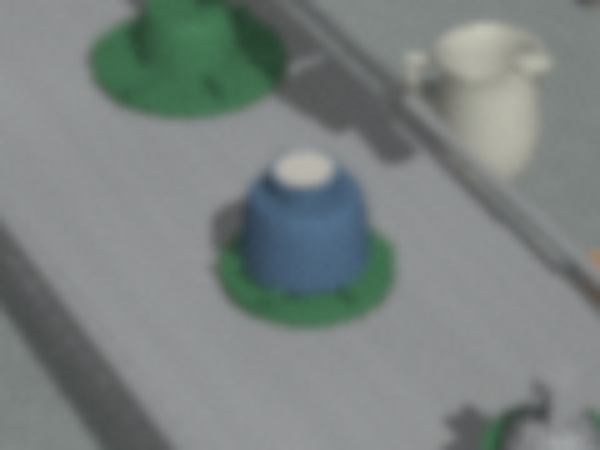

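Small cup is level and centred on its module. Now the large cup at (399,300.5), foot at z 70–82.

Run:
```python
from h import *
X=[399,300.5]
robot.movep(np.array([*X,150.]),down(-77))
robot.servo_line(np.array([*X,73.]),feed=100); st('low'); print(fz())
grip(0.0,20); st('grip')
robot.servo_line(np.array([*X,98]),feed=80); st('lift'); print(fz())
from loc import loc
loc(['cup_large','lid'],'b1',[398,300,60])
```

```text
low t32.8 [399.5 300.7  73.4] F [0.78 0.77 0.32] w0.854 =78.6mm
0.12945369355329162
grip t33.5 [399.  300.5  73. ] F [ 0.   -1.17  0.89] w0.465 =42.8mm
lift t34.0 [399.1 300.5  98.3] F [-0.71 -0.05 -2.53] w0.473 =43.5mm
-1.6324081012835259
scene cup_large 0.78 [402.5 303.9  49.2]
scene lid 0.78 [820.6 209.    1.4]
scene lid 0.61 [395.7 298.    9.6]
top lid 0.79 [821.6 209.1   2.1]
top lid 0.55 [264.2 484.9   2.9]
top lid 0.54 [397.3 300.7   7.6]
```

View pics/b1_c.png

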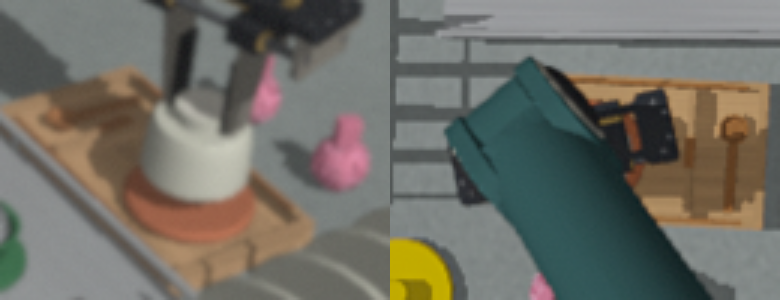

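Run:
```python
from h import *
from loc import loc
robot.servo_line(np.array([399,300.5,200]),feed=150)
X=np.array([582.,-87.])
robot.servo_line(np.array([*X,200]),feed=300); st()
loc(['cup_large','wide_post'],'b2',[582,-87,110])
robot.servo_line(np.array([*X,150.]),feed=120);st()
print('b',fz())
robot.servo_line(np.array([*X,135.]),feed=50); print(fz()); st()
loc(['cup_large','wide_post'],'b3',[582,-87,90])
```

```text
t36.9 [581.6 -85.3 199.8] F [-0.18  0.74 -2.15] w0.465 =42.8mm
scene cup_large 0.65 [582.5 -84.3 149.3]
scene wide_post 0.64 [576.4 -85.2  53.1]
top cup_large 0.41 [579.  -88.  152.4]
top wide_post 0.46 [585.8 -89.1  53. ]
 t37.8 [582.3 -87.1 150.2] F [-0.23 -1.09 -1.47] w0.471 =43.3mm
b -1.5685858360868223
-2.0527444397982166
 t38.5 [582.2 -87.  135.2] F [ 0.25 -0.88 -0.96] w0.469 =43.1mm
scene cup_large 0.66 [585.  -85.8  86. ]
scene wide_post 0.59 [577.8 -86.2  52.7]
top cup_large 0.66 [607.3 308.3  59.5]
top cup_large 0.43 [577.8 -87.9  88.7]
top wide_post 0.65 [582.1 -88.9  50.8]
```

View pics/b2_c.png

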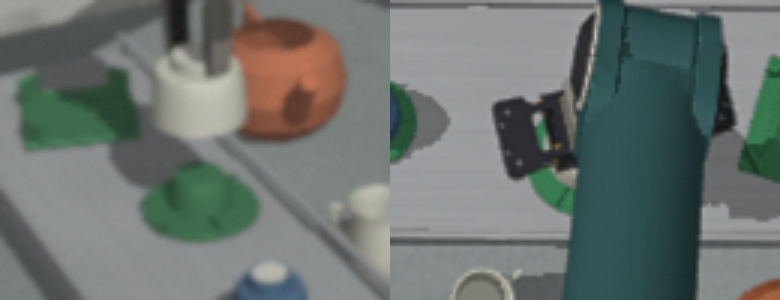

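View pics/b3_c.png

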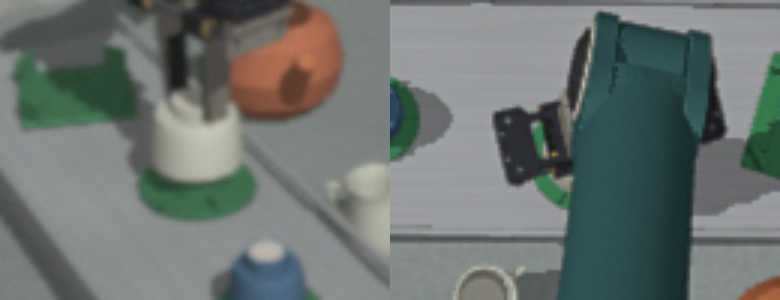

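Rim is already below the post top with no lateral force. Lowering on.

Run:
```python
from h import *
from loc import loc
X=np.array([582.,-87.])
robot.servo_line(np.array([*X,120.]),feed=40); st()
z=touch(X,120,112.5); st()
loc([],'b4',[582,-87,90])
```

```text
t39.4 [581.8 -87.  119.6] F [-0.29 -0.35 -1.5 ] w0.471 =43.3mm
contact at 114.0 dF 7.608814952099111
 t41.6 [582.3 -87.  114.9] F [-1.95  1.41  5.65] w0.470 =43.2mm
```

View pics/b4_c.png

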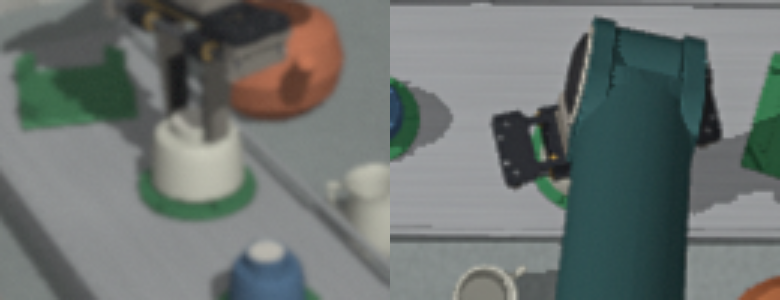

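Run:
```python
from h import *
from loc import loc
X=[582.,-87.]
robot.servo_line(np.array([*X,115.]),feed=30)
grip(0.75,15); st()
robot.servo_line(np.array([*X,200]),feed=150); grip(0.6,15)
robot.movep(np.array([540,100,230.]),down(-77)); st()
loc(['lid','lid_cradle','cup_large'],'b5',[398,300,30])
u,v=proj('scene',[582,-87,80]).astype(int); cv2.imwrite('pics/b5d.png',cv2.resize(cv2.imread('pics/b5scene.png')[v-45:v+45,u-60:u+60],(600,450)))
for c in('top','scene'):
    im=cv2.imread('pics/b5%s.png'%c); hsv=cv2.cvtColor(im,cv2.COLOR_BGR2HSV)
    u,v=proj(c,[398,300,15]).astype(int)
    s=cv2.resize(im[v-35:v+35,u-45:u+45],(400,311),interpolation=2); cv2.imwrite('pics/b5z%s.png'%c,s)
    print(c,proj(c,[398,300,44]),proj(c,[398,300,22]))
cv2.imwrite('pics/b5z.png',cv2.hconcat([cv2.imread('pics/b5z%s.png'%c) for c in('scene','top')]))
```

```text
t42.5 [582. -87. 115.] F [ 0.76 -0.17  0.17] w0.748 =68.8mm
 t44.4 [540.4  98.4 230. ] F [ 0.23 -0.55  0.35] w0.601 =55.3mm
scene lid 0.65 [394.  298.7   9.9]
scene lid 0.57 [819.3 210.3   2.7]
scene lid_cradle 0.93 [ 609.8 -308.6   47.2]
scene cup_large 0.66 [582.  -85.2  65.7]
top lid 0.88 [260.8 483.1   3.2]
top lid 0.73 [398.5 301.7   9.5]
top lid 0.64 [820.8 205.3  -2.8]
top lid_cradle 0.92 [ 609.1 -304.8   50.6]
top cup_large 0.63 [ 400.9 -286.5    3.2]
top [239.71785619 291.94552385] [240.63556851 292.19422174]
scene [433.17178383 285.0126102 ] [431.94967552 292.31813728]
```

View pics/b5z.png

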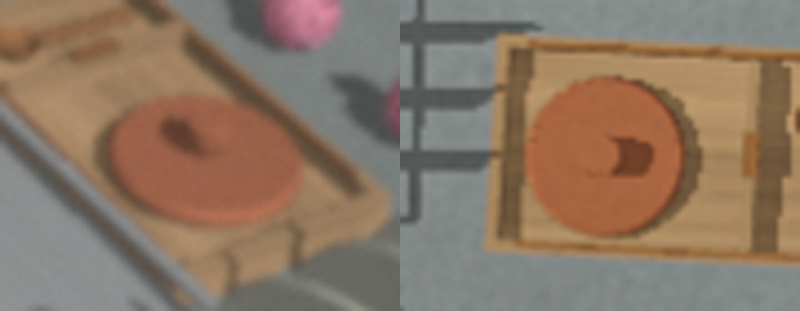

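View pics/b5d.png

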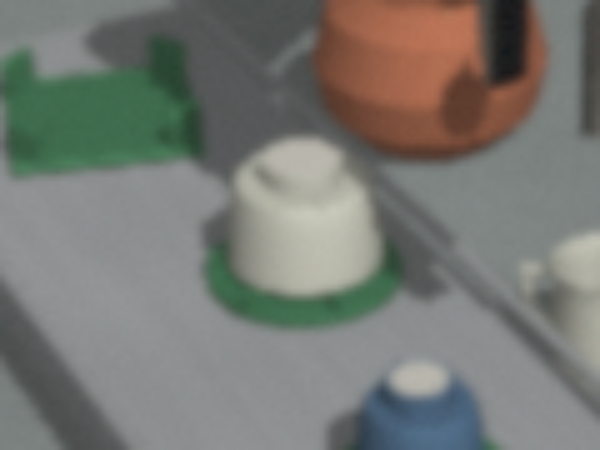

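Large cup is seated level; the knob is visible and the lid centre fits (398,300). Grasping the knob.

Run:
```python
from h import *
from loc import loc
X=[397.5,300.5]
robot.movep(np.array([*X,110.]),down(-77))
robot.servo_line(np.array([*X,45.]),feed=120); st()
robot.servo_line(np.array([*X,25.5]),feed=50); st('low'); print(fz())
grip(0.0,20); st('grip')
robot.servo_line(np.array([*X,50]),feed=80); st('lift'); print(fz())
loc(['lid'],'c1',[398,300,40])
```

```text
t46.6 [398.2 300.5  45.4] F [0.54 0.31 0.26] w0.600 =55.2mm
low t47.1 [397.3 300.4  25.2] F [ 0.14  0.53 -0.56] w0.600 =55.2mm
-0.20987843085839794
grip t47.9 [397.5 300.5  25.5] F [-0.52 -0.17  0.18] w0.263 =24.2mm
lift t48.3 [397.6 300.6  50.4] F [ 0.15 -0.36 -0.57] w0.271 =24.9mm
-1.5449489914654775
scene lid 0.84 [397.8 301.5  34.1]
scene lid 0.61 [821.7 210.7   1.4]
top lid 0.94 [819.7 205.2  -1.6]
top lid 0.67 [262.2 483.5   1.9]
top lid 0.62 [398.6 302.3  35. ]
```

View pics/c1_c.png

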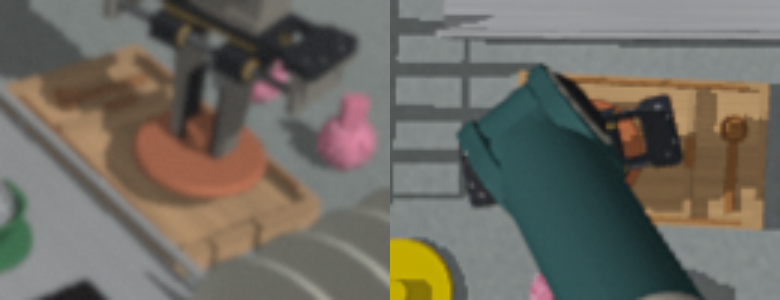

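Run:
```python
from h import *
from loc import loc
robot.servo_line(np.array([397.5,300.5,200]),feed=150)
X=np.array([610.,-307.2])
robot.servo_line(np.array([500,0,200.]),feed=250)
robot.servo_line(np.array([*X,200]),feed=250); st()
robot.servo_line(np.array([*X,115.]),feed=120); print(fz());st()
loc(['lid','lid_cradle'],'c2',[610,-307,80])
```

```text
t52.7 [ 610.1 -305.5  199.9] F [ 0.51 -0.36 -1.25] w0.272 =25.0mm
-1.7418229750711083
 t53.7 [ 610.6 -307.5  116.1] F [-0.49  0.57 -1.61] w0.269 =24.7mm
scene lid 0.98 [ 608.3 -307.6  101.2]
scene lid 0.57 [820.1 207.1   1.2]
scene lid_cradle 0.67 [ 610.2 -309.5   47. ]
scene lid_cradle 0.3 [583.7 -84.9  65.1]
top lid 0.76 [266.9 486.1   1.4]
top lid 0.71 [ 8.171e+02  2.086e+02 -5.000e-01]
top lid 0.55 [ 611.8 -303.1   97.9]
top lid_cradle 0.72 [ 610.7 -305.8   50.9]
```

View pics/c2_c.png

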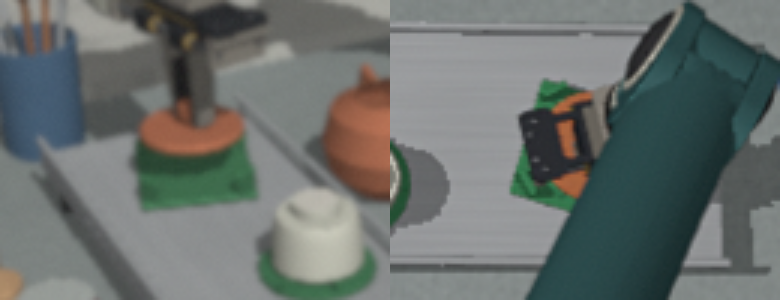

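Run:
```python
from h import *
from loc import loc
X=np.array([610.,-307.2])
robot.servo_line(np.array([*X,100.]),feed=60); print(fz())
robot.servo_line(np.array([*X,87.]),feed=40); print(fz()); st()
z=touch(X,87,79.5); st()
loc(['lid'],'c3',[610,-307,80])
```

```text
-1.0960513579495563
-1.11342165283994
 t55.2 [ 610.2 -307.3   87.2] F [ 0.57  0.09 -1.08] w0.269 =24.7mm
contact at 81.0 dF 5.747636942748312
 t57.5 [ 610.2 -307.3   81.6] F [-1.93  0.88  4.16] w0.267 =24.6mm
scene lid 0.65 [ 610.1 -306.    66.4]
scene lid 0.56 [819.4 207.3   2.7]
top lid 0.84 [819.9 203.7   1.6]
top lid 0.7 [2.588e+02 4.828e+02 3.000e-01]
top lid 0.49 [ 610.  -305.1   66.8]
```

View pics/c3_c.png

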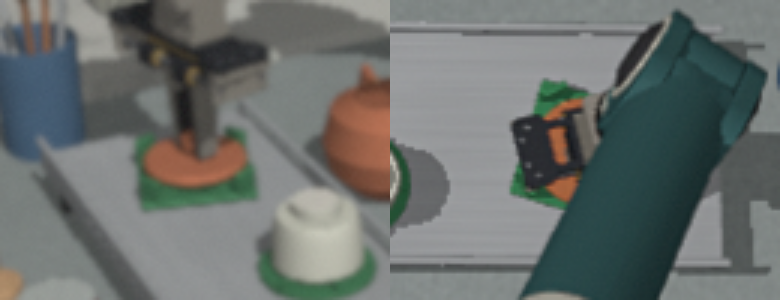

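Contact came at the expected 81.6, with the lid between the lugs. Releasing, backing off and checking everything.

Run:
```python
from h import *
from loc import loc
X=[610.,-307.2]
robot.servo_line(np.array([*X,81.6]),feed=30)
grip(0.55,15); st()
robot.servo_line(np.array([*X,230]),feed=150)
robot.movep(np.array([450,-450,330.]),down(-77)); robot.hold(0.5); st()
loc(['lid','lid_cradle','cup_large','wide_post','cup_small','slim_post','infuser','ball_cup','teapot','jug'],'d1',[610,-307,70])
a=cv2.imread('pics/d1scene.png')[160:340,220:400]; b=cv2.imread('pics/d1top.png')[180:320,210:500]
cv2.imwrite('pics/d1e.png',cv2.vconcat([cv2.resize(b,(580,280)),cv2.resize(a,(580,580))[:310]])) 
cv2.imwrite('pics/d1f.png',cv2.resize(a,(600,600)))
```

```text
t58.5 [ 610.  -307.2   81.5] F [-0.15  0.01 -0.83] w0.554 =50.9mm
 t61.1 [ 450.2 -449.8  329.9] F [ 0.13  0.83 -0.32] w0.553 =50.9mm
scene lid 0.65 [ 611.9 -310.2   66.4]
scene lid 0.6 [818.8 209.6  -0. ]
scene lid_cradle 0.77 [ 613.3 -307.2   49.9]
scene lid_cradle 0.56 [584.6 -83.1  66.3]
scene cup_large 0.76 [581.2 -83.   64.8]
scene wide_post 0.81 [581.7 -87.4  50.3]
scene cup_small 0.94 [617.5 113.7  67.9]
scene slim_post 0.52 [618.1 114.4  52.7]
scene infuser 0.9 [604.4 310.   58.2]
scene infuser 0.88 [268.9 334.5  -2.6]
scene infuser 0.56 [268.  228.9  -0.9]
scene ball_cup 0.77 [606.2 311.9  53.5]
scene teapot 0.85 [ 394.9 -279.5    1.2]
scene teapot 0.26 [581.2 -86.   52.6]
scene jug 0.76 [452.4   7.9   2.3]
scene jug 0.6 [577.4 -85.8  51.1]
scene jug 0.44 [ 610.  -308.4   64. ]
top lid 0.95 [ 611.5 -304.7   66.4]
top lid 0.82 [262.8 481.9   1.4]
top lid 0.56 [820.5 205.6  -1.4]
top lid_cradle 0.93 [ 610.5 -303.1   52.4]
top cup_large 0.82 [580.6 -88.3  69.1]
top wide_post 0.75 [582.5 -88.1  54.2]
top wide_post 0.6 [ 610.9 -305.7   64.4]
top cup_small 0.72 [623.2 113.8  68.4]
top slim_post 0.62 [615.7 112.3  54. ]
top infuser 0.56 [265.9 229.8   3.7]
top infuser 0.48 [267.5 333.6  -5.1]
top infuser 0.46 [604.3 308.9  63.6]
top ball_cup 0.54 [608.7 311.5  52.4]
top teapot 0.69 [ 398.2 -284.9    4.7]
top teapot 0.46 [ 608.7 -307.1   50.3]
top jug 0.38 [616.4 113.2  54.4]
```

View pics/d1f.png

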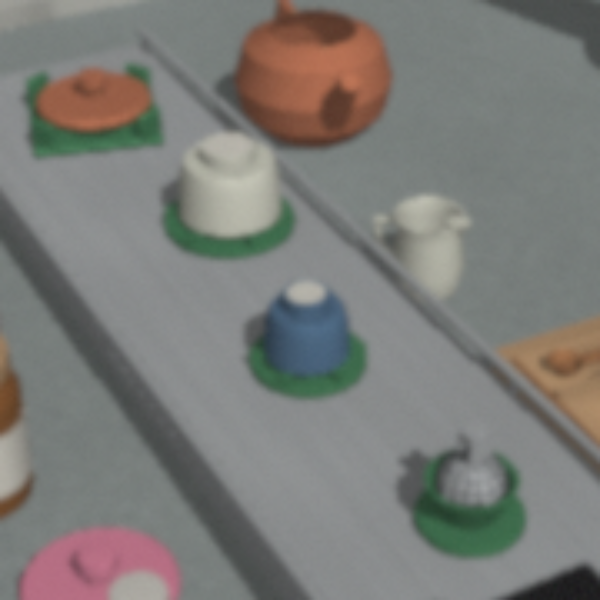

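View pics/d1top.png

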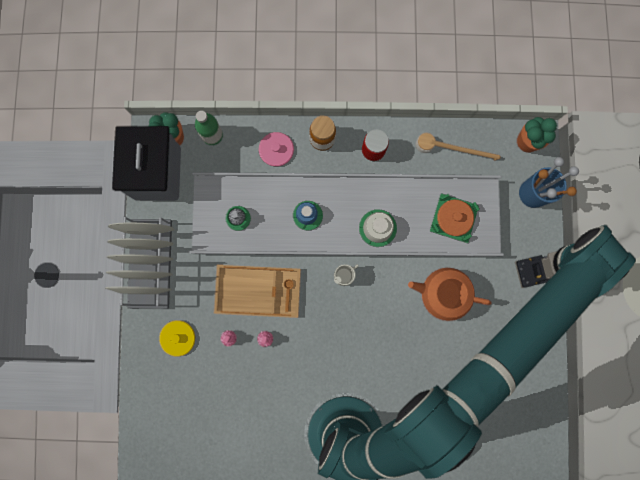

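All four things are in place and upright: lid (95,95 in the crop), large cup (230,180), small cup (305,330), infuser (475,475). The teapot and jug haven't moved.

```bash
python3 -c "
from h import *
robot.job_done(); st()"
```

```text
the job is handed in; nothing more can be done
the job is handed in; nothing more can be done
```

I took the pile apart from the top down and set each thing on its own green module. I handed the job in at about 61 s of the 125 s; no verdict was reported.

**Placement:** the two cups and the lid made contact within 1 mm of the height expected for sitting on the ribs. The last pictures show both cups and the lid level, and the infuser clip up in its funnel. Measured distances from the module centres in the final check:

| Thing | Camera readings (mm) | Limit (mm) |
|---|---|---|
| Infuser | about 3–5 | 10 |
| Small cup | about 1 (scene), 8 (top) | 16 |
| Large cup | about 2–4 | 14 |
| Lid | about 2–3 | 14 |

**Correction on the way:** the infuser first touched the funnel wall at about 5 N. I moved it back about 3 mm and it then seated cleanly.

**Bystanders:** the teapot stands where it was in both cameras, to within their few-millimetre accuracy. The jug does too in the scene camera.

**Disagreements:**
- **Small cup:** the 8 mm top-camera reading disagrees with the scene camera. Its two pinpoints are single readings good to about 4 mm each, and the picture shows the cup centred.
- **Jug:** the top camera's network missed the jug in the last check, reporting only a weak false hit on the small cup's module. The jug is visible at its old pixel, (343,275).

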